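# Gauge the depth of a blind bore in a delivered valve block

### The arm

A 7-joint arm with a two-finger parallel gripper is mounted at the origin on the work surface. World frame = base frame: x ahead of the robot, y to its left, z up, the work surface at z = 0. Lengths are in m, angles in rad, forces in N, time in s.
With the tool pointing down it reaches from about 0.35 to 0.9 m from the base axis. Payload 8.1 kg.
Tool frame: the origin (TCP) lies midway between the tips of the shut fingers; the grasp point (between the pads) lies 19 mm behind it (arm.hold_point_z is the distance from the TCP to the grasp point, in m); z points along the fingers, y is the direction in which the jaws open and shut (so a half turn about z gives the same grasp; the last joint's range is limited). The gripper opens to 92 mm and grips with 3 to 60 N. Pads are 19 mm wide; open, the fingers measure 130 mm over their backs; the gripper's body (75 mm by 190 mm) begins 47 mm behind the grasp point.
Start: joints at [1.201, 0.434, 0.025, 1.573, -0.012, 1.134, -0.075], TCP at [0.165, -0.603, 0.227] pointing down, gripper open.
Joint ranges: [-2.62, 2.62], [-0.44, 2.09], [-1.27, 1.32], [0.08, 2.57], [-1.32, 4.46], [0.12, 2], [-2.74, 2.74]. Speed limits (rad/s): [2.22, 2.22, 3.01, 3.01, 3.14, 3.14, 3.14].

### API

Orientations are given as a rotation vector (axis times angle).
In Python, from cell import arm gives the robot as it stands.
- The arm moves only by the shell command python3 -m pendant 'ROWS' [FORCE]. ROWS is JSON, a list of rows, each a list of 3 entries, a list of its own where there are three numbers: the shift along the tool's x, y, z in m, then the turn, a rotation vector about the tool's x, y, z in degrees, then the finger opening in m, from 0 to 0.0918. A call has 1 to 10 rows; each row shifts and turns the commanded pose from where the row before left it, along the tool's axes as they then stand; what a row does not reach is not made up. A row lasts 1/8 s, in which the tool goes at most 62.5 mm and 10.7 degrees, less where a joint would pass 70% of its speed; a pose out of reach is approached as far as the arm can. A call with a gripper value outside its range is refused whole. The fingers move at their own pace and stop on an object; FORCE is the grip in N (left out, the last holds). Time passes only in rows, so rows that do not move let the fingers close. It gives the time, the measured TCP pose, the force and the opening at its end, in the units of the state.
- arm.observe(): the state, without advancing time (a new reading comes with each control period).
- arm.get_image(name): name is "side" or "top"; returns (picture, depth): 384x512x3 uint8, red, green, blue; 384x512 float32, m along the optical axis (not along the pixel's ray), 0 where there is no reading.
- arm.camera_params(name): a dict with "fovy" (degrees; the focal length in pixels is half the picture's height over the tangent of half this angle, whatever the lens; pixels are square), "cx", "cy" (the principal point, pixels), "rvec" (rotation vector, rad) and "tvec" (3), from world to camera coordinates, as OpenCV has them. Camera axes: x right, y down, z forward; pixel columns grow to the right and rows downward; lengths in m; the calibration is good to about 2 mm. A picture is of the moment at which its call begins. camera_params takes no time and is no camera call.
- arm.sign_off(): hands the job in, once; it reports no verdict.
Trained networks look in the newest picture that a camera, given by its name, has taken for a name from the list of things; names that differ only in an ending like _2 or _b are one class to them, and where a whole thing is asked for, a point or a joint stands for the part that bears it (a point fixed in the world has none). Each returns a list of dicts, best first, with "conf" (0 to 1); they miss things now and then, are a little off and sometimes report something else, mostly with a low value. They report only what shows in the picture. A call takes as long as a camera call. They do not tell look-alikes from the thing itself.
- arm.look_for(camera, label): "rect" ([centre column, centre row, width, height] in pixels, round what is visible of it).
- arm.masks_of(camera, label): "pixels" (384x512 bool, what is visible of it) and "rect" ([centre column, centre row, width, height] in pixels, round what is visible of it).
The state is a dict: "clock": time; "joints": joint angles; "dq": joint speeds; "joint_efforts": joint torques, N m; "position": TCP position; "ee_rot": TCP orientation; "force": force on the tool from outside, world axes, zero at the start; "ft_torque": the same for the moment, N m; "width": opening from 0.0 (shut) to 1.0 (fully open).
Only numpy, scipy, OpenCV 4.12 (cv2) and the standard library are available. Lean on these libraries where they do the work, as an engineer would, in place of code of your own. Each camera call takes 0.05 s, during which the arm holds its last target.

### The job

Check the bore depth of the valve block clamped in the vise: lift the depth gauge off the granite plate, set its bridge flat on the block's top face over the counterbored hole, and slide the rod gently down until it bottoms in the blind bore. Keep it pressed lightly against the bottom for a good second, then let go and leave the gauge standing there, bridge flat and rod still on the bottom, so that it can be read. Do not disturb the other things on the bench.

Things in the scene. Friction and masses are not known exactly. Their poses are not given: they have to be found in the camera images.
- gauge: Rod depth gauge: bright steel bridge bar 100 x 22 x 14 mm (x, y, z) with a round boss in the middle, 22 mm across, top 32 mm above the underside; a slack knurled clamp screw (leave it) sticks out of the boss to +y, 26 mm from the middle. Origin: centre of the bridge's flat underside; z up, x along the bar. Starts upright on the black granite plate. About 280 g, and 110 g for the rod.
- thumb_grip (a point): Centre of the flat dark thumb grip on top of the gauge's rod: 26 x 14 x 26 mm (x, y, z), grooved flats facing +y and -y; axes as the gauge's. Starts 107 mm above the bridge's underside and comes down with the rod. The gauge can be lifted by it: the bridge then hangs from the rod's retaining shoulder. The rod cannot turn in the bridge.
- rod_tip (a point): Centre of the flat lower end of the gauge's rod, 8 mm in diameter with a small chamfer. Starts 2 mm inside the bridge's underside. A light push of 5 to 10 N on the bore's bottom is right; 15 N or more would mark it, so come down slowly (about 10 mm/s) and feel for it.
- gauge_rod (a joint): How far the rod has been slid down through the bridge, 0 to 0.060 m; 0 at the start (rod up). The tip stands this value minus 2 mm below the bridge's underside. The rod drags with 2.5 N either way and stays where it is left.
- block: Machined aluminium valve block 120 x 64 x 56 mm (x, y, z), clamped in the vise, both fixed. Origin: centre of the underside; z up, x along its length. Its flat top face stands 27 mm above the jaws. Two steel dowel pins, 8 mm in diameter and 8 mm proud, at x -45, y +23 and x +45, y -23 mm: the bridge must lie between them, along the block (either way round).
- bore_mouth (a point): Centre of the counterbored hole in the block, at top face level (block x +8 mm); axes as the block's. Counterbore 22 mm wide, 8 mm deep, then a blind bore 12 mm wide with a flat bottom. Its depth below the top face differs from part to part, 18 to 44 mm: not known, to be felt (gauge_rod then reads depth + 2 mm). A rod that stops at 8 mm is on the counterbore's shoulder.
- ring_gauge: Bystander: steel ring 32 mm in diameter, 18 mm high, on the granite plate beside the gauge. Origin: centre of its underside. Leave alone.
- plug_gauge: Bystander: double-ended steel plug gauge 92 mm long, 18 mm thick, lying near the robot. Leave alone.
- hex_bolt: Bystander: steel hexagon bolt standing on its 24 mm head, 55 mm high. Origin: centre of its underside. Leave alone.
- bushing: Bystander: brass bushing 36 mm in diameter, 32 mm high, standing. Origin: centre of its underside. Leave alone.
- calliper: Bystander: sliding calliper 190 mm long, 11 mm thick, lying near the robot. Leave alone.
- small_carton: Bystander: brown carton 100 x 80 x 60 mm beyond the work. Origin: centre of its underside. Leave alone.
Things that resemble listed ones, but are neither listed nor needed, are in the scene too. What is meant by the gauge is not blue or purple, and is the larger of those in its own colour.

How it is judged:
On the way, in this order (a step that is already met when the one before it is completed fails the run):
1. the bridge stands flat on the block's top face, rod over the bore and not yet down (z of gauge in the frame of bore_mouth between -0.0015 and 0.0015 m and horizontal distance between gauge and bore_mouth below 0.008 m and angle between gauge's own z axis and vertical below 0.04 rad and value of joint gauge_rod below 0.015 m), for 0.1 s.
2. the rod is held pressed on the bottom of the bore with 3 to 16 N for 0.8 s, bridge flat on the face (contact force between gauge_rod and bore_floor_c0 between 3 and 16 N and z of gauge in the frame of bore_mouth below 0.0015 m and angle between gauge's own z axis and vertical below 0.04 rad), for 0.8 s.
At the end, for the whole second after the job is handed in: The gauge stands released and at rest on the block: bridge underside within 1.5 mm of the top face and within 0.03 rad of level, rod tip in the bore (within 3 mm of its axis) and within about 1.5 mm of the bore's bottom (z of gauge in the frame of bore_mouth between -0.0015 and 0.0015 m and angle between gauge's own z axis and vertical below 0.03 rad and horizontal distance between rod_tip and bore_mouth below 0.003 m and distance between rod_tip and bore_floor_c0 below 0.0077 m and linear speed of gauge below 0.01 m/s and angular speed of gauge below 0.1 rad/s); the robot touches nothing.
It fails at once if the rod is pressed on the bore's bottom with more than 16 N (contact force between gauge_rod and bore_floor_c0 above 16 N).
It fails at once if the gauge is knocked or rammed on the block with more than 25 N (contact force between gauge and block above 25 N).
It fails at once if the gauge is tipped over (angle between gauge's own z axis and vertical above 0.5 rad).
It fails at once if a bystander is shifted by more than 15 mm (distance of any of ring_gauge, plug_gauge, hex_bolt, bushing, calliper, small_carton from where it was at the start of the episode above 0.015 m).
It also fails if it takes over 61 s, if anything falls off the work surface, if the arm or the gripper's body presses on something with over 40 N, if the wrist force passes 120 N, or if a joint passes its speed limit or range.

## Working session

There is one attempt and no reset: what is moved stays moved. The work goes in short steps, Python scripts to look and compute and a shell command to move; the robot and the scene stay as the last step left them, time stands still between calls to the robot, and variables do not carry over. Pictures are saved under pics/ and viewed, and the job is handed in when it is done.

```bash
ls; mkdir -p pics
cat > h.py <<'E'
import numpy as np, cv2
from cell import arm
def cam(n):
    p=arm.camera_params(n); R=cv2.Rodrigues(np.array(p['rvec'],float))[0]; t=np.array(p['tvec'],float).ravel()
    f=192/np.tan(np.radians(p['fovy'])/2); return R,t,f,p['cx'],p['cy']
def unproj(n,u,v,d):
    R,t,f,cx,cy=cam(n); c=np.stack([(np.asarray(u)-cx)/f*d,(np.asarray(v)-cy)/f*d,np.asarray(d)],-1)
    return (c-t)@R
def onplane(n,u,v,z):
    R,t,f,cx,cy=cam(n); o=-R.T@t; r=R.T@np.array([(u-cx)/f,(v-cy)/f,1]); return o+r*(z-o[2])/r[2]
def proj(n,P):
    R,t,f,cx,cy=cam(n); c=R@np.asarray(P,float)+t; return np.array([c[0]/c[2]*f+cx,c[1]/c[2]*f+cy])
def save(n,name,s=1.5):
    im,d=arm.get_image(n); np.savez('pics/'+name+'.npz',im=im,d=d)
    cv2.imwrite('pics/'+name+'.png',cv2.resize(im[:,:,::-1],None,fx=s,fy=s)); return im,d
E
python3 - <<'E'
from h import *
save('side','s0');save('top','t0')
for n in('side','top'):print(arm.camera_params(n))
print(arm.observe(),arm.hold_point_z)
E
```

```text
pics
{'fovy': 54.82930713509496, 'cx': 259.3176820196513, 'cy': 188.26354841171914, 'rvec': array([ 2.25163582, -0.1890367 ,  0.08606488]), 'tvec': array([-0.47289696,  0.15704634,  0.93245772])}
{'fovy': 54.56973897147786, 'cx': 253.866519712356, 'cy': 193.73007594523358, 'rvec': array([ 2.18003143, -2.13095627,  0.1634212 ]), 'tvec': array([0.01804627, 0.52281515, 1.06924798])}
{'clock': 0.1, 'joints': array([ 1.20141178,  0.43516113,  0.02499476,  1.57401323, -0.01157368,
        1.13400453, -0.07509091]), 'dq': array([ 1.80409858e-03, -6.26258242e-04, -1.34397871e-03, -1.43388848e-03,
        2.42442657e-03,  8.27010128e-05,  8.73891202e-04]), 'joint_efforts': array([ 2.47055723e-03, -6.69128108e+01,  9.87787955e-01, -3.15155125e+01,
       -6.05454692e-02,  3.73361609e-02,  8.92242474e-05]), 'position': array([ 0.16457467, -0.60246103,  0.2260161 ]), 'ee_rot': array([-3.11231271e+00, -4.17530066e-01,  5.53936307e-04]), 'force': array([-0.34893058,  0.36720276, -0.4072453 ]), 'ft_torque': array([-0.00417837,  0.01808129,  0.02266627]), 'width': 1.0011885791527388} 0.0188
```

View pics/s0.png

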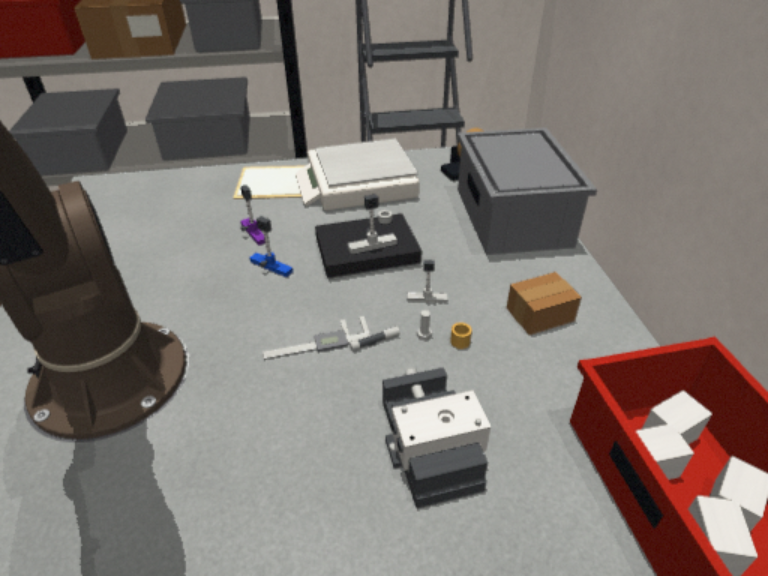

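View pics/t0.png

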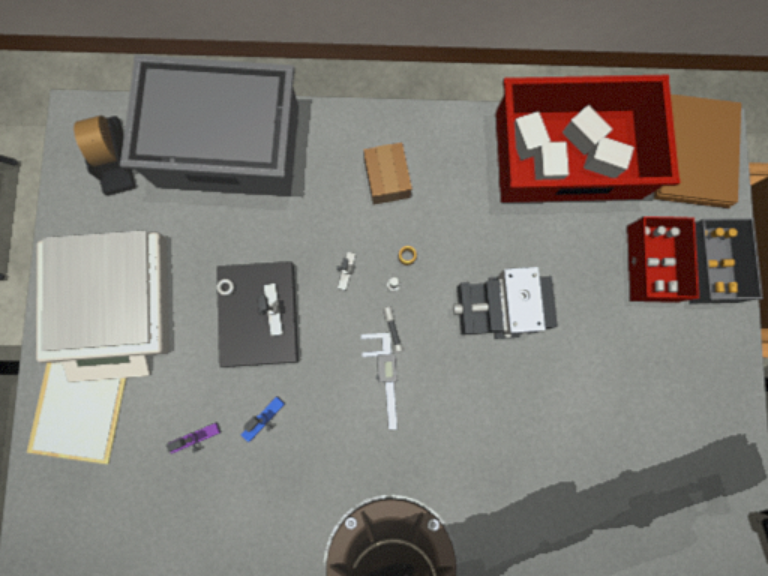

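The side and top views agree. The full-size bright gauge stands on the black plate at about (273,308) in the top view. The smaller silver decoy is at (345,270), and the block is in the vise at (523,300). Next I'll measure.

Run:
```python
from h import *
s=arm.observe(); print(proj('top',s['position']),proj('side',s['position']))
for n in ('top','side'):
  for l in ('gauge','thumb_grip','block','bore_mouth','ring_gauge','plug_gauge','hex_bolt','bushing','calliper','small_carton'):
    try:
      r=arm.look_for(n,l); print(n,l,[(np.round(x['rect'],1).tolist(),round(x['conf'],2)) for x in r[:5]])
    except Exception as e: print(n,l,e)
for n,a in(('top','t0'),('side','s0')):
  z=np.load(f'pics/{a}.npz');im=z['im']
  def crop(x,y,w,h,nm,s):
    cv2.imwrite(f'pics/{nm}.png',cv2.resize(im[y:y+h,x:x+w,::-1],None,fx=s,fy=s,interpolation=cv2.INTER_CUBIC))
  if n=='top': crop(140,170,70,80,'tg',7);crop(300,165,80,70,'tb',7)
  else: crop(205,120,80,70,'sg',7);crop(250,240,85,100,'sb',6)
a=[cv2.imread(f'pics/{k}.png') for k in('tg','tb','sg','sb')]
a=[cv2.resize(k,(390,290)) for k in a]
cv2.imwrite('pics/crops.png',np.vstack([np.hstack(a[:2]),np.hstack(a[2:])]))
```

```text
[520.67299678 339.60499762] [ 36.0729792  548.98735561]
top gauge [([127.5, 291.7, 38.8, 21.0], 0.81), ([175.3, 278.9, 29.0, 29.1], 0.79), ([226.7, 179.7, 8.0, 21.6], 0.68), ([180.8, 205.7, 17.3, 39.6], 0.6)]
top thumb_grip [([178.9, 201.2, 10.0, 10.8], 0.64), ([168.0, 282.8, 15.4, 7.9], 0.56), ([118.7, 295.8, 14.2, 6.5], 0.47)]
top block [([346.8, 198.8, 29.0, 40.1], 0.96)]
top bore_mouth [([348.1, 198.6, 27.8, 47.1], 0.8)]
top ring_gauge [([149.8, 189.8, 16.1, 8.9], 0.57)]
top plug_gauge [([261.9, 218.9, 10.1, 37.0], 0.67)]
top hex_bolt [([264.4, 188.3, 6.5, 10.7], 0.44)]
top bushing [([179.1, 206.9, 18.9, 38.9], 0.54), ([272.4, 171.8, 15.7, 13.3], 0.47)]
top calliper [([251.9, 253.9, 24.5, 65.7], 0.62)]
top small_carton [([256.5, 114.3, 32.6, 42.6], 0.88)]
side gauge [([247.0, 149.4, 34.8, 39.1], 0.95), ([168.2, 144.7, 12.9, 39.6], 0.81), ([180.1, 163.9, 33.5, 43.0], 0.57), ([287.9, 189.1, 28.6, 32.4], 0.53)]
side thumb_grip [([161.8, 135.0, 6.5, 24.0], 0.63), ([177.1, 156.3, 13.0, 23.2], 0.52), ([286.7, 178.2, 7.8, 7.7], 0.45)]
side block [([294.6, 287.2, 65.3, 55.7], 0.9)]
side bore_mouth [([294.4, 287.3, 65.6, 49.0], 0.69), ([247.1, 149.9, 33.8, 39.4], 0.67)]
side ring_gauge [([257.1, 146.7, 13.1, 3.6], 0.44)]
side plug_gauge []
side hex_bolt [([284.2, 217.1, 9.7, 19.0], 0.55)]
side bushing [([307.4, 225.9, 12.7, 18.3], 0.58)]
side calliper [([212.4, 225.5, 70.7, 28.8], 0.9), ([293.4, 287.0, 63.7, 52.8], 0.57)]
side small_carton [([360.1, 201.7, 49.5, 41.5], 0.75)]
```

View pics/crops.png

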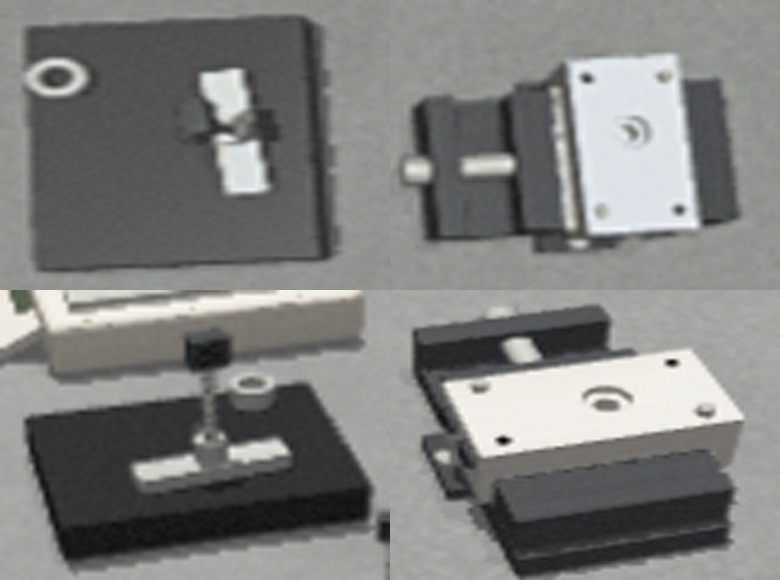

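```bash
cat >> h.py <<'E'
def cloud(n,name):
    d=np.load('pics/'+name+'.npz')['d']; v,u=np.mgrid[0:384,0:512]; P=unproj(n,u,v,d); P[d==0]=np.nan; return P
def rect(P):
    (c,(w,h),a)=cv2.minAreaRect((P[:,:2]*1000).astype(np.float32)); 
    if w<h: w,h,a=h,w,a+90
    a=(a+90)%180-90
    return np.round(c,1),round(w,1),round(h,1),round(a,1)
E
python3 - <<'E'
from h import *
for n,a,gb,bb in(('top','t0',(140,170,70,80),(300,165,80,70)),('side','s0',(205,120,80,70),(250,240,85,100))):
  P=cloud(n,a); im=np.load(f'pics/{a}.npz')['im'].astype(int)
  for nm,(x,y,w,h) in(('G',gb),('B',bb)):
    Q=P[y:y+h,x:x+w].reshape(-1,3); z=Q[:,2]
    hist,e=np.histogram(z[np.isfinite(z)],bins=np.arange(-.01,.25,.003)); print(n,nm,[(round(e[i]*1000),int(hist[i])) for i in range(len(hist)) if hist[i]>4])
E
```

```text
top G [(-10, 13), (-7, 295), (-4, 996), (-1, 670), (2, 67), (8, 7), (11, 8), (14, 12), (17, 10), (20, 9), (23, 10), (26, 12), (29, 16), (32, 165), (35, 1193), (38, 1398), (41, 278), (44, 14), (47, 38), (50, 112), (53, 92), (56, 37), (59, 7), (62, 7), (65, 6), (68, 12), (71, 9), (155, 24), (158, 27)]
top B [(-10, 17), (-7, 322), (-4, 1392), (-1, 1122), (2, 198), (5, 18), (8, 29), (11, 25), (14, 17), (17, 11), (20, 65), (23, 139), (26, 58), (29, 18), (32, 9), (35, 17), (38, 16), (41, 18), (44, 39), (47, 57), (50, 51), (53, 110), (56, 201), (59, 355), (62, 203), (65, 34), (68, 19), (71, 12), (74, 21), (77, 27), (80, 33), (83, 78), (86, 453), (89, 345), (92, 38), (95, 5)]
side G [(-7, 14), (-4, 770), (-1, 1205), (2, 71), (5, 32), (8, 78), (11, 98), (14, 100), (17, 112), (20, 111), (23, 108), (26, 108), (29, 106), (32, 122), (35, 294), (38, 1061), (41, 237), (44, 101), (47, 94), (50, 239), (53, 213), (56, 42), (59, 29), (62, 50), (65, 19), (68, 15), (71, 8), (74, 7), (77, 6), (83, 6), (86, 5), (89, 5), (92, 5), (134, 6), (137, 8), (140, 11), (143, 9), (146, 10), (152, 7), (155, 13), (158, 21)]
side B [(-4, 850), (-1, 2536), (2, 192), (5, 53), (8, 78), (11, 104), (14, 54), (17, 59), (20, 52), (23, 191), (26, 144), (29, 64), (32, 84), (35, 87), (38, 81), (41, 85), (44, 89), (47, 124), (50, 134), (53, 106), (56, 268), (59, 341), (62, 657), (65, 92), (68, 56), (71, 71), (74, 69), (77, 73), (80, 79), (83, 69), (86, 346), (89, 1107), (92, 44), (95, 15), (98, 10)]
```

Run:
```python
from h import *
for n,a,gb,bb,dz in(('top','t0',(140,170,70,80),(300,165,80,70),-.003),('side','s0',(205,120,80,70),(250,240,85,100),-.001)):
  P=cloud(n,a); im=np.load(f'pics/{a}.npz')['im'].astype(int); br=im.mean(2)
  def sel(b,z0,z1,bm,bM=256):
    x,y,w,h=b; Q=P[y:y+h,x:x+w]; B=br[y:y+h,x:x+w]
    m=(Q[...,2]>z0)&(Q[...,2]<z1)&(B>bm)&(B<bM); 
    k,L,st,c=cv2.connectedComponentsWithStats(m.astype(np.uint8)); 
    return Q,L,st
  for nm,b,z0,z1,bm,bM in(('bridge',gb,.044+dz,.062+dz,100,256),('grip',gb,.140,.17,-1,256),('block',bb,.083+dz,.1+dz,-1,256)):
    Q,L,st=sel(b,z0,z1,bm,bM)
    for i in range(1,len(st)):
      if st[i,4]>15: q=Q[L==i]; print(n,nm,st[i,4],rect(q),np.round(q.mean(0)*1000,1),np.round(np.median(q[:,2])*1000,1), 'px',(st[i,:4]+[b[0],b[1],0,0]))
```

```text
top bridge 80 (array([520.5, 334.3]), 31.8, 29.5, -87.4) [520.5 334.4  53.9] 55.1 px [144 186  12  11]
top bridge 97 (array([507.9, 246. ]), 43.8, 22.8, 11.4) [510.6 244.6  51.8] 52.1 px [176 189   9  15]
top bridge 117 (array([451.7, 234.5]), 42.2, 22.1, 11.3) [451.2 234.   51.8] 51.7 px [178 208  10  16]
top grip 65 (array([479.6, 239.7]), 25.8, 13.4, 10.1) [479.2 238.9 156.2] 157.5 px [171 197   8  11]
top block 952 (array([ 506.2, -239.2]), 120.1, 65.7, 5.2) [ 505.5 -238.2   88.4] 88.6 px [335 178  28  44]
side bridge 451 (array([504.1, 465. ]), 248.0, 72.0, -10.4) [491.4 470.   51.1] 51.8 px [211 120  69  12]
side bridge 39 (array([525.7, 332.6]), 30.1, 27.6, 11.2) [526.  333.9  55.8] 56.5 px [252 140  10   6]
side bridge 125 (array([484.1, 236.9]), 99.9, 25.5, 11.8) [482.6 236.8  53.5] 53.5 px [232 156  33  11]
side grip 75 (array([483.5, 236.5]), 25.8, 14.8, 15.5) [483.4 233.9 152. ] 153.0 px [243 129  10  10]
side block 1621 (array([ 510.2, -240.7]), 120.8, 67.1, 4.9) [ 508.9 -243.7   89.5] 89.8 px [262 261  65  39]
```

Run:
```python
from h import *
for n,a,b,h in(('top','t0',(335,178,28,44),.0885),('side','s0',(262,261,65,39),.0897)):
  im=np.load(f'pics/{a}.npz')['im']
  x,y,w,hh=b; s=12
  c=cv2.resize(im[y:y+hh,x:x+w,::-1],None,fx=s,fy=s,interpolation=cv2.INTER_CUBIC)
  yaw=np.radians(5)
  for off,col in((8,(0,0,255)),(-8,(0,255,0))):
    for r in(11,6):
      C=np.array([.508,-.240,.09]) if 0 else None
      cc=np.array([.5062,-.2392,h]) if n=='top' else np.array([.5102,-.2407,h])
      cc=cc+np.array([np.cos(yaw),np.sin(yaw),0])*off/1000
      pts=np.array([(proj(n,cc+np.array([np.cos(t),np.sin(t),0])*r/1000)-[x-.5,y-.5])*s-.5 for t in np.linspace(0,6.28,40)])
      if r==11: print(n,off,cc)
      cv2.polylines(c,[pts.astype(int)],True,col,1)
  cv2.imwrite(f'pics/bore_{n}.png',c)
```

```text
top 8 [ 0.51416956 -0.23850275  0.0885    ]
top -8 [ 0.49823044 -0.23989725  0.0885    ]
side 8 [ 0.51816956 -0.24000275  0.0897    ]
side -8 [ 0.50223044 -0.24139725  0.0897    ]
```

View pics/bore_top.png

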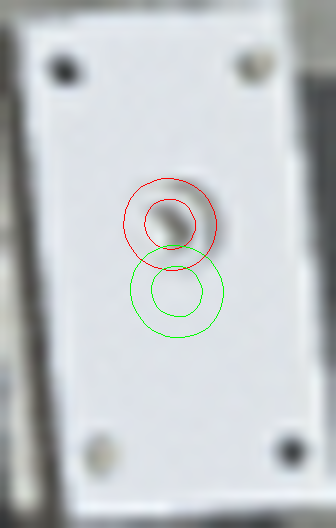

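View pics/bore_side.png

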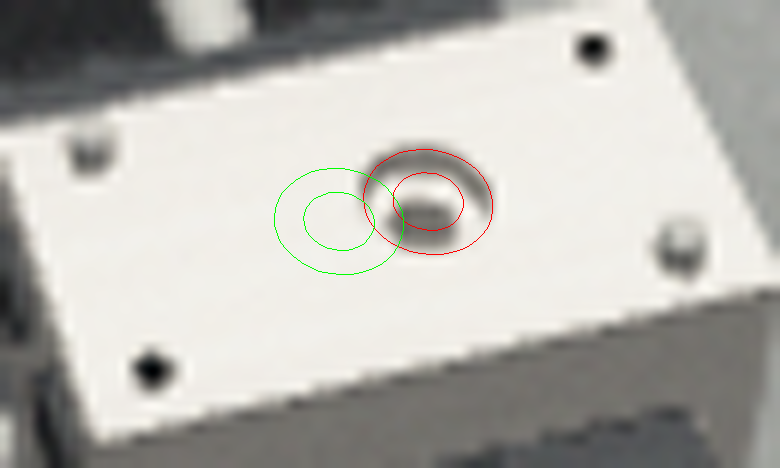

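Both views put the bore on the +x side, at about (516, -240) mm. The gauge is at about (482, 238) with yaw 11°. I'll plan the approach.

```bash
cat >> h.py <<'E'
def delta(target,yaw=None):
    s=arm.observe(); R=cv2.Rodrigues(np.array(s['ee_rot']))[0]
    print('pos',np.round(s['position'],4),'yaw',np.round(np.degrees(np.arctan2(R[1,0],R[0,0])),2),'z',np.round(R[:,2],4),'F',np.round(s['force'],2),'T',np.round(s['ft_torque'],3),'w',round(float(s['width'])*.0918,4),'t',round(s['clock'],2))
    if target is not None: print('tool shift mm',np.round(R.T@(np.array(target)-s['position'])*1000,1))
    if yaw is not None:
        y=np.radians(yaw); Rt=np.array([[np.cos(y),np.sin(y),0],[np.sin(y),-np.cos(y),0],[0,0,-1.]]); print('turn deg',np.round(np.degrees(cv2.Rodrigues(R.T@Rt)[0].ravel()),2))
        print('shift after turn',np.round(Rt.T@(np.array(target)-s['position'])*1000,1))
E
python3 -c "
from h import *
delta([.45,-.2,.25],11);delta([.482,.2385,.25],11)"
```

```text
pos [ 0.1648 -0.6029  0.2267] yaw 15.29 z [-0. -0. -1.] F [-0.48 -0.01  0.61] T [0.    0.064 0.024] w 0.0921 t 1.1
tool shift mm [ 381.3 -313.4  -23.3]
turn deg [0.   0.   4.29]
shift after turn [ 356.9 -341.1  -23.3]
pos [ 0.1648 -0.6029  0.2267] yaw 15.29 z [-0. -0. -1.] F [-0.48 -0.01  0.61] T [0.    0.064 0.024] w 0.0921 t 1.1
tool shift mm [ 527.8 -728.   -23.3]
turn deg [0.   0.   4.29]
shift after turn [ 471.9 -765.4  -23.3]
```

```bash
python3 -m pendant '[[[0,0,0],[0,0,4.3],0.06],[[0.042,-0.04,-0.003],[0,0,0],0.06],[[0.042,-0.04,-0.003],[0,0,0],0.06],[[0.042,-0.04,-0.003],[0,0,0],0.06],[[0.042,-0.04,-0.003],[0,0,0],0.06],[[0.042,-0.04,-0.003],[0,0,0],0.06],[[0.042,-0.04,-0.003],[0,0,0],0.06],[[0.042,-0.04,-0.003],[0,0,0],0.06],[[0.042,-0.04,-0.002],[0,0,0],0.06]]'; python3 -c "
from h import *
delta([.482,.2385,.25],11)"
```

```text
clock: 2.22
position: [0.4346, -0.2232, 0.2502]
ee_rot: [3.127, 0.3, 0.001]
force: [0.3, 0.3, 0.0]
width: 0.655
pos [ 0.4346 -0.2232  0.2502] yaw 10.97 z [ 9.e-04 -6.e-04 -1.e+00] F [0.31 0.28 0.03] T [-0.033 -0.049 -0.021] w 0.0601 t 2.23
tool shift mm [ 134.4 -444.3   -0. ]
turn deg [ 0.04 -0.04 -0.03]
shift after turn [ 1.346e+02 -4.442e+02  2.000e-01]
```

```bash
python3 -m pendant '[[[0.015,-0.049,0],[0,0,0],0.06],[[0.015,-0.049,0],[0,0,0],0.06],[[0.015,-0.049,0],[0,0,0],0.06],[[0.015,-0.049,0],[0,0,0],0.06],[[0.015,-0.049,0],[0,0,0],0.06],[[0.015,-0.049,0],[0,0,0],0.06],[[0.015,-0.05,0],[0,0,0],0.06],[[0.015,-0.05,0],[0,0,0],0.06],[[0.0145,-0.05,0],[0,0,0],0.06],[[0,0,0],[0,0,0],0.06]]'; python3 -c "
from h import *
delta([.482,.2385,.128],11)
save('side','s1');save('top','t1')
print(proj('side',arm.observe()['position']),proj('top',arm.observe()['position']))"
```

```text
clock: 3.48
position: [0.4801, 0.2416, 0.2497]
ee_rot: [-3.124, -0.311, 0.0]
force: [-0.4, -0.9, 0.3]
width: 0.651
pos [0.4801 0.2416 0.2497] yaw 11.35 z [-4.0e-04  2.7e-03 -1.0e+00] F [-0.37 -0.88  0.25] T [-0.069  0.005 -0.051] w 0.0597 t 3.48
tool shift mm [  1.2   3.7 121.7]
turn deg [-0.15 -0.01  0.35]
shift after turn [  1.2   3.4 121.7]
[245.3036916  102.48994039] [167.87524564 196.52760093]
```

View pics/s1.png

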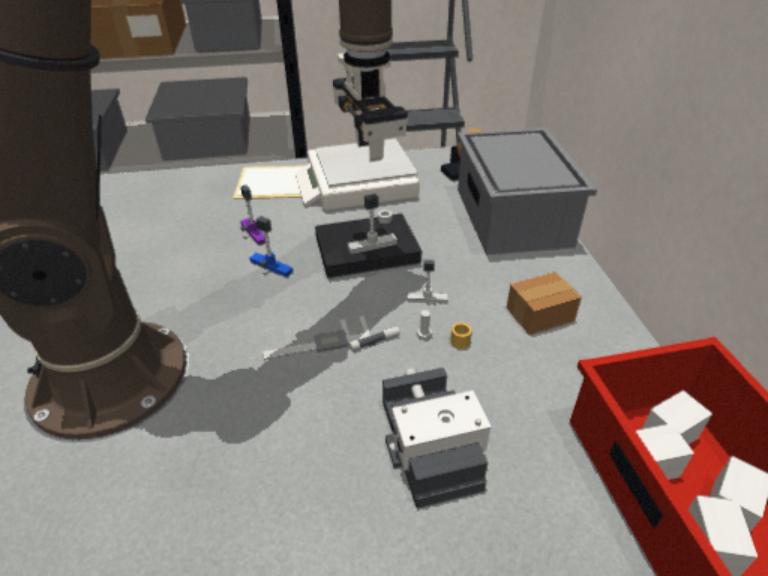

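View pics/t1.png

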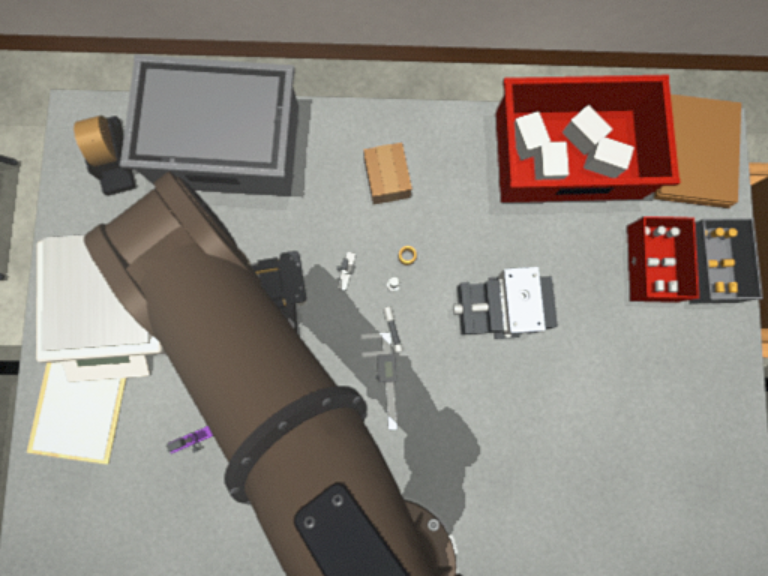

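```bash
python3 -m pendant '[[[0.0,0.001,0.025],[0,0,0],0.06],[[0,0.001,0.025],[0,0,0],0.06],[[0,0,0.0],[0,0,0],0.06]]'; python3 -c "
from h import *
delta([.482,.2385,.128],11)
save('side','s2')
im=np.load('pics/s2.npz')['im'];cv2.imwrite('pics/s2c.png',cv2.resize(im[60:190,190:300,::-1],None,fx=4.5,fy=4.5,interpolation=2))"
```

```text
clock: 3.95
position: [0.4809, 0.2322, 0.1984]
ee_rot: [3.125, 0.297, -0.005]
force: [-0.7, -0.7, -0.2]
width: 0.652
pos [0.4809 0.2322 0.1984] yaw 10.85 z [-0.0028 -0.0025 -1.    ] F [-0.73 -0.72 -0.19] T [-0.008  0.029 -0.017] w 0.0599 t 3.95
tool shift mm [ 2.5 -6.1 70.3]
turn deg [ 0.11  0.18 -0.15]
shift after turn [ 2.3 -5.9 70.4]
```

View pics/s2c.png

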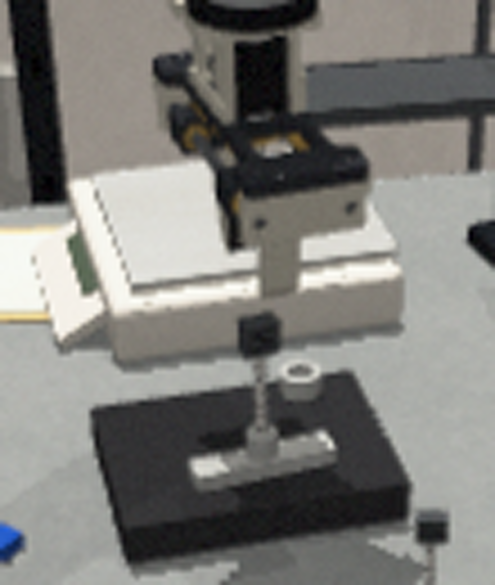

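```bash
python3 -m pendant '[[[0,0,0],[0,0,0],0.06],[[0,0,0.0],[0,0,0],0.06]]'; python3 -c "
from h import *
delta([.482,.2385,.128],11)"; python3 -m pendant '[[[0.0,0.0,0],[0,0,0],0.06],[[0,0,0.0],[0,0,0],0.06]]'; python3 -c "
from h import *
delta([.482,.2385,.128],11)"
```

```text
clock: 4.25
position: [0.482, 0.2349, 0.2008]
ee_rot: [-3.127, -0.3, -0.003]
force: [0.5, 0.2, 0.4]
width: 0.653
pos [0.482  0.2349 0.2008] yaw 10.96 z [ 1.6e-03  7.0e-04 -1.0e+00] F [0.51 0.22 0.37] T [-0.004  0.012 -0.015] w 0.0599 t 4.25
tool shift mm [ 0.5 -3.5 72.8]
turn deg [-0.02 -0.1  -0.04]
shift after turn [ 0.6 -3.6 72.8]
clock: 4.5
position: [0.4816, 0.2348, 0.2]
ee_rot: [-3.127, -0.301, -0.001]
force: [-0.8, 0.0, -0.1]
width: 0.651
pos [0.4816 0.2348 0.2   ] yaw 10.98 z [ 4.e-04  1.e-04 -1.e+00] F [-0.84  0.04 -0.12] T [ 0.014 -0.022 -0.046] w 0.0598 t 4.5
tool shift mm [ 1.1 -3.5 72. ]
turn deg [-0.   -0.02 -0.02]
shift after turn [ 1.1 -3.5 72. ]
```

```bash
python3 -m pendant '[[[0.001,-0.0035,0.018],[0,0,0],0.06],[[0,0,0.018],[0,0,0],0.06],[[0,0,0.018],[0,0,0],0.06],[[0,0,0.018],[0,0,0],0.06],[[0,0,0],[0,0,0],0.06],[[0,0,0],[0,0,0],0.06]]'; python3 -c "
from h import *
delta([.482,.2385,.128],11)
save('side','s3')
im=np.load('pics/s3.npz')['im'];cv2.imwrite('pics/s3c.png',cv2.resize(im[60:190,190:300,::-1],None,fx=4.5,fy=4.5,interpolation=2))"
```

```text
clock: 5.25
position: [0.4818, 0.2387, 0.1277]
ee_rot: [-3.127, -0.301, 0.0]
force: [0.1, 0.8, 0.4]
width: 0.654
pos [0.4818 0.2387 0.1277] yaw 11.0 z [-2.e-04  1.e-04 -1.e+00] F [0.07 0.77 0.36] T [0.029 0.017 0.01 ] w 0.06 t 5.25
tool shift mm [ 0.2  0.2 -0.3]
turn deg [-0.01  0.01 -0.  ]
shift after turn [ 0.2  0.2 -0.3]
```

View pics/s3c.png

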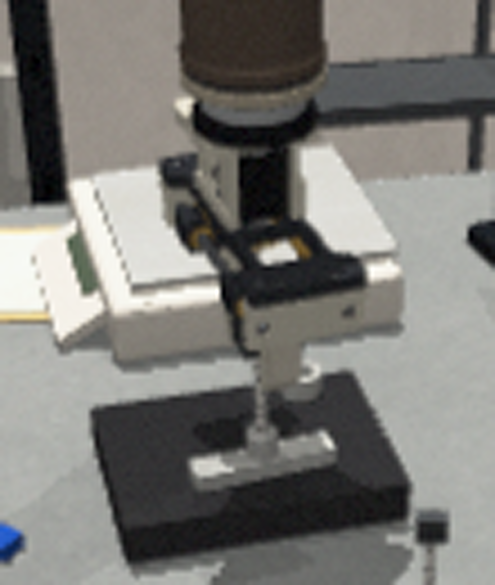

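```bash
python3 -c "
from h import *
s=arm.observe();R=cv2.Rodrigues(np.array(s['ee_rot']))[0];p=s['position']
for off in([0,0,0],[0,.035,0],[0,.038,-.019]):
  q=proj('side',p+R@np.array(off)); print(off,(q-[190,60])*4.5)
for z in (.075,.1): print((proj('side',[p[0],p[1],z])-[190,60])*4.5)
"
```

```text
[0, 0, 0] [255.03881697 359.7766592 ]
[0, 0.035, 0] [272.81317802 387.00934719]
[0, 0.038, -0.019] [273.85981938 364.06957722]
[256.92723686 426.86894464]
[256.05216512 395.77916256]
```

```bash
python3 -m pendant '[[[0,0,0],[0,0,0],0.03],[[0,0,0],[0,0,0],0.02],[[0,0,0],[0,0,0],0.012],[[0,0,0],[0,0,0],0.008],[[0,0,0],[0,0,0],0.005],[[0,0,0],[0,0,0],0.005]]' 30; python3 -c "
from h import *
delta([.482,.2385,.128],11)
save('side','s4')
im=np.load('pics/s4.npz')['im'];cv2.imwrite('pics/s4c.png',cv2.resize(im[100:180,215:285,::-1],None,fx=7,fy=7,interpolation=2))"
```

```text
clock: 6.05
position: [0.4818, 0.2383, 0.1277]
ee_rot: [3.127, 0.301, -0.0]
force: [-0.5, -0.2, -0.4]
width: 0.147
pos [0.4818 0.2383 0.1277] yaw 10.98 z [-1.e-04 -2.e-04 -1.e+00] F [-0.46 -0.24 -0.44] T [-0.079 -0.034 -0.026] w 0.0135 t 6.05
tool shift mm [ 0.3 -0.1 -0.3]
turn deg [ 0.01  0.01 -0.02]
shift after turn [ 0.3 -0.1 -0.3]
```

View pics/s4c.png

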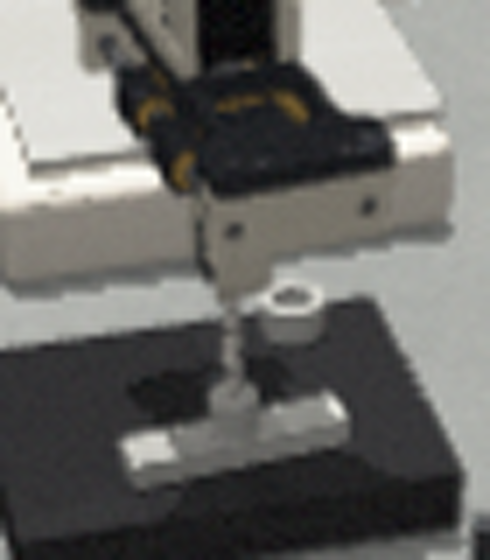

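```bash
python3 -m pendant '[[[0,0,-0.006],[0,0,0],0.005],[[0,0,-0.012],[0,0,0],0.005],[[0,0,-0.02],[0,0,0],0.005],[[0,0,-0.025],[0,0,0],0.005],[[0,0,-0.025],[0,0,0],0.005],[[0,0,-0.012],[0,0,0],0.005],[[0,0,0],[0,0,0],0.005]]'; python3 -c "
from h import *
delta([.516,-.2395,.228],5)
save('side','s5')
im=np.load('pics/s5.npz')['im'];cv2.imwrite('pics/s5c.png',cv2.resize(im[50:180,190:300,::-1],None,fx=4.5,fy=4.5,interpolation=2))"
```

```text
clock: 6.98
position: [0.4821, 0.2386, 0.2285]
ee_rot: [-3.127, -0.3, -0.002]
force: [-0.6, -0.1, -4.9]
width: 0.146
pos [0.4821 0.2386 0.2285] yaw 10.98 z [ 1.4e-03  6.0e-04 -1.0e+00] F [-0.57 -0.12 -4.86] T [-0.019  0.003  0.035] w 0.0134 t 6.97
tool shift mm [-5.780e+01  4.758e+02  2.000e-01]
turn deg [-0.02 -0.08  5.98]
shift after turn [ -7.9 479.2   0.5]
```

View pics/s5c.png

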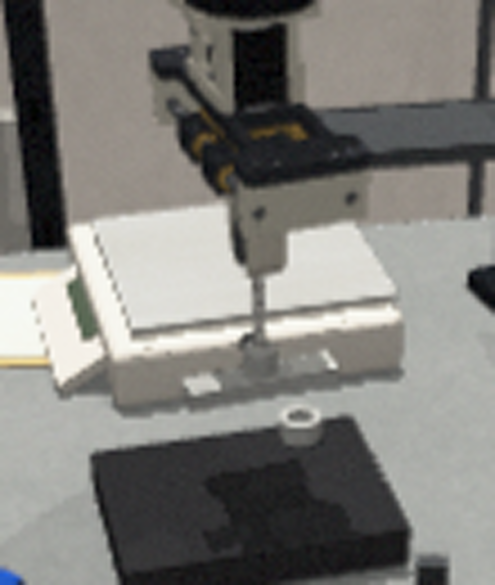

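```bash
python3 -m pendant '[[[0,0,-0.015],[0,0,3],0.005],[[0,0,-0.015],[0,0,3],0.005],[[-0.001,0.03,0],[0,0,0],0.005],[[-0.001,0.05,0],[0,0,0],0.005],[[-0.001,0.055,0],[0,0,0],0.005],[[-0.001,0.055,0],[0,0,0],0.005],[[-0.001,0.055,0],[0,0,0],0.005],[[-0.001,0.055,0],[0,0,0],0.005],[[-0.001,0.055,0],[0,0,0],0.005],[[-0.001,0.05,0],[0,0,0],0.005]]'; python3 -m pendant '[[[0,0.04,0],[0,0,0],0.005],[[0,0.034,0.01],[0,0,0],0.005],[[0,0,0.01],[0,0,0],0.005],[[0,0,0.01],[0,0,0],0.005],[[0,0,0],[0,0,0],0.005],[[0,0,0],[0,0,0],0.005]]'; python3 -c "
from h import *
delta([.516,-.2395,.228],5)
save('side','s6');save('top','t6')"
```

```text
clock: 8.28
position: [0.5082, -0.1678, 0.2565]
ee_rot: [-3.138, -0.136, 0.003]
force: [-0.1, 1.4, -3.2]
width: 0.151
clock: 9.02
position: [0.5157, -0.2386, 0.2279]
ee_rot: [-3.138, -0.139, -0.0]
force: [0.3, -0.4, -3.5]
width: 0.149
pos [ 0.5157 -0.2386  0.2279] yaw 5.07 z [ 2.e-04  1.e-04 -1.e+00] F [ 0.26 -0.39 -3.46] T [ 0.016 -0.008 -0.008] w 0.0137 t 9.03
tool shift mm [ 0.2  0.9 -0.1]
turn deg [-0.01 -0.01  0.07]
shift after turn [ 0.2  0.9 -0.1]
```

View pics/s6.png

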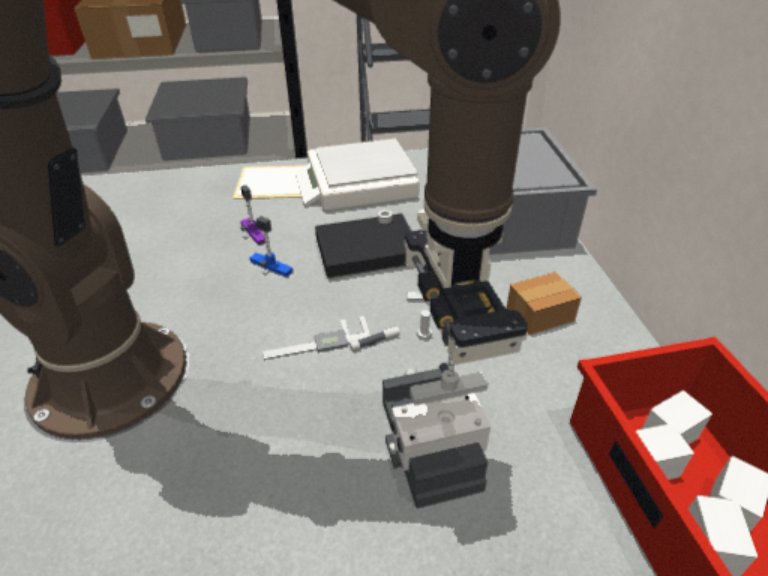

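View pics/t6.png

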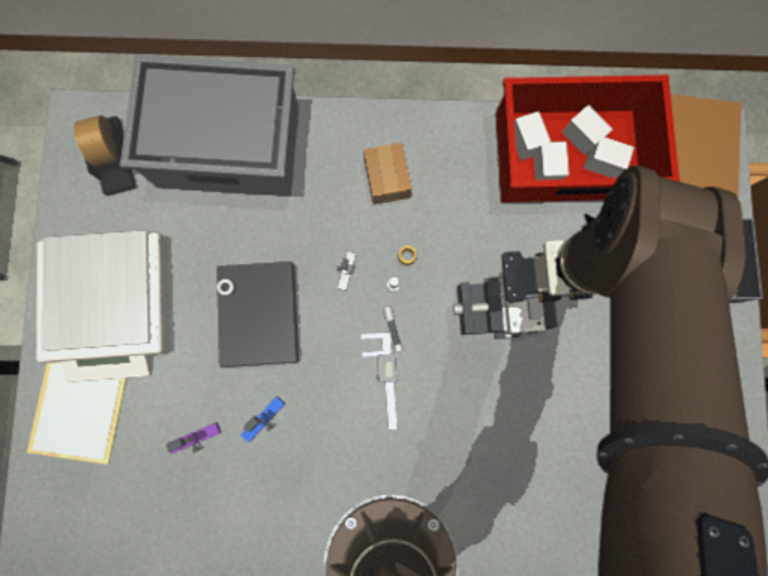

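Run:
```python
from h import *
P=cloud('side','s6'); im=np.load('pics/s6.npz')['im']
x,y,w,h=255,225,85,60
Q=P[y:y+h,x:x+w]
m=(Q[...,2]>.133)&(Q[...,2]<.15)&(im[y:y+h,x:x+w].mean(2)>60)
k,L,st,c=cv2.connectedComponentsWithStats(m.astype(np.uint8))
for i in range(1,len(st)):
  if st[i,4]>15: q=Q[L==i]; print(st[i],rect(q),np.round(q.mean(0)*1000,1),np.round(np.median(q[:,2])*1000,1))
c=cv2.resize(im[y:y+100,x:x+w,::-1],None,fx=7,fy=6 if 0 else 7,interpolation=2)[:600]
cv2.imwrite('pics/s6c.png',c)
```

```text
[ 18  33  52  13 146] (array([ 516.1, -249.7]), 100.4, 21.6, -7.4) [ 514.  -249.5  145.3] 145.3
```

View pics/s6c.png

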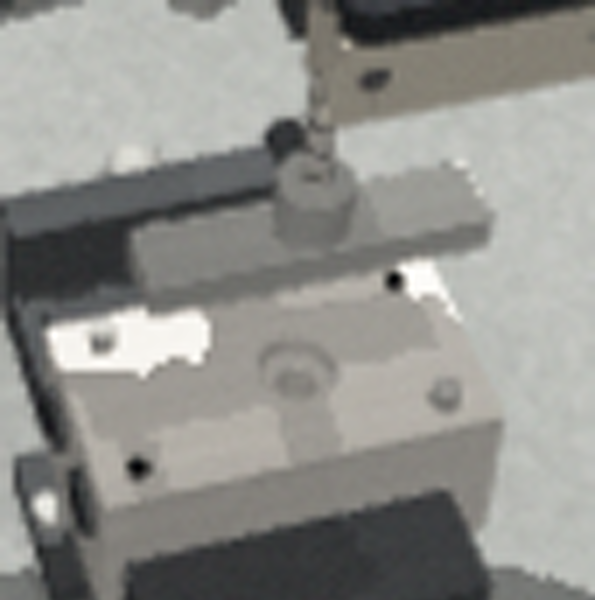

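```bash
cat > ov.py <<'E'
from h import *
import sys
def box(n,c,yaw,L,W,z0,z1,img,org,s,col):
    y=np.radians(yaw);X=np.array([np.cos(y),np.sin(y),0]);Y=np.array([-np.sin(y),np.cos(y),0])
    for z in(z0,z1):
        p=[np.array([c[0],c[1],z])+X*a*L/2+Y*b*W/2 for a,b in((1,1),(1,-1),(-1,-1),(-1,1))]
        q=np.array([(proj(n,k)-org+.5)*s-.5 for k in p]); cv2.polylines(img,[q.astype(int)],True,col,1)
def circ(n,c,r,z,img,org,s,col):
    q=np.array([(proj(n,[c[0]+r*np.cos(t),c[1]+r*np.sin(t),z])-org+.5)*s-.5 for t in np.linspace(0,6.28,40)]); cv2.polylines(img,[q.astype(int)],True,col,1)
E
python3 - <<'E'
from ov import *
P=cloud('side','s6'); im=np.load('pics/s6.npz')['im']
x,y,w,h=255,225,85,85; s=7; org=np.array([x,y])
c=cv2.resize(im[y:y+h,x:x+w,::-1],None,fx=s,fy=s,interpolation=2)
box('side',(.5157,-.2386),5.07,.1,.022,.1405,.1545,c,org,s,(0,0,255))
circ('side',(.5157,-.2386),.011,.1725,c,org,s,(0,0,255))
box('side',(.5102,-.2407),5,.12,.064,.0897,.0897,c,org,s,(0,255,0))
cv2.imwrite('pics/s6d.png',c)
Q=P[y:y+h,x:x+w]
m=(Q[...,2]>.125)&(Q[...,2]<.16)
for r in range(30,48): print(r+y,[int(round(v*1000)) if np.isfinite(v) else -1 for v in Q[r,16:72:3,2]])
E
```

```text
255 [58, 57, 55, 52, 50, 154, 156, 153, 166, 170, 171, 167, 155, 154, 154, 155, 155, 155, 0]
256 [55, 53, 51, 50, 155, 155, 155, 153, 160, 168, 165, 164, 155, 154, 155, 154, 155, 155, 153]
257 [53, 50, 153, 153, 156, 154, 155, 155, 159, 166, 166, 160, 153, 154, 153, 156, 153, 151, 0]
258 [47, 154, 154, 153, 154, 153, 154, 153, 156, 161, 163, 158, 154, 153, 154, 152, 150, 151, -1]
259 [46, 154, 155, 155, 154, 154, 154, 154, 155, 158, 159, 153, 154, 152, 151, 148, 148, 145, -1]
260 [42, 154, 153, 152, 154, 155, 154, 156, 155, 158, 157, 153, 153, 149, 146, 148, 145, 144, -1]
261 [39, 154, 154, 154, 155, 152, 155, 154, 155, 156, 153, 151, 149, 148, 143, 143, 142, 0, -2]
262 [34, 150, 154, 154, 153, 154, 155, 154, 152, 151, 152, 150, 147, 143, 142, 88, 1, 1, 0]
263 [31, 148, 154, 155, 155, 154, 154, 154, 151, 150, 147, 145, 144, 142, 89, 89, 0, 0, 0]
264 [28, 145, 156, 155, 153, 154, 151, 151, 148, 145, 143, 142, 89, 90, 90, 91, 1, 1, 0]
265 [26, 141, 155, 153, 152, 151, 149, 146, 144, 143, 93, 90, 89, 90, 88, 92, 1, 2, 1]
266 [24, 60, 152, 152, 151, -1, 146, 144, 142, 89, 90, 91, 89, 90, 90, 90, -1, 3, 2]
267 [63, 63, 149, 147, 147, 144, 145, 88, 91, 92, 91, 89, 89, 90, 90, 90, -1, 0, 0]
268 [63, 61, 146, 145, 143, 141, 89, 89, 90, 91, 89, 90, 90, 90, 89, 90, 90, -2, 2]
269 [61, 90, 144, 144, 90, 91, 89, 91, 89, 92, 90, 90, 90, 90, 90, 90, 91, 2, -1]
270 [92, 90, 142, 92, 89, 91, 90, 90, 89, 91, 90, 89, 88, -1, 90, 88, 92, 0, -1]
271 [98, 90, 90, 92, 90, 88, 91, 90, 89, 89, 92, 89, 89, 91, 90, 89, 92, 0, -1]
272 [95, 88, 89, 90, 91, 89, 89, 89, 92, 89, -1, 89, 89, 91, 90, 89, 90, -1, 0]
```

View pics/s6d.png

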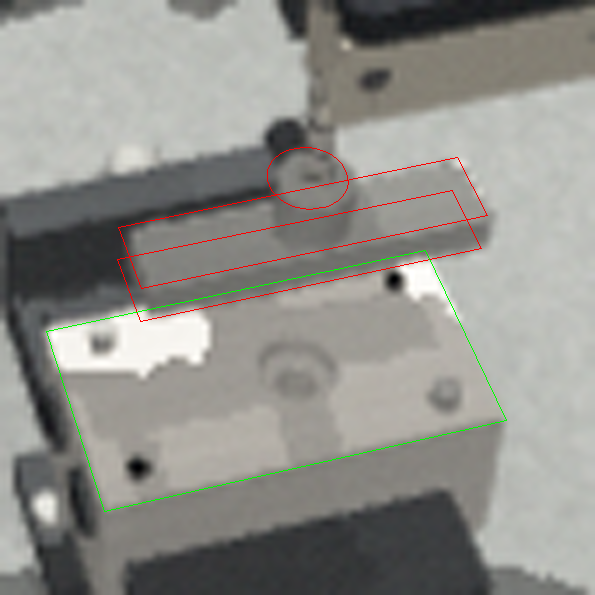

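Run:
```python
from ov import *
P=cloud('side','s6'); 
x,y,w,h=255,225,85,60
Q=P[y:y+h,x:x+w]
m=(Q[...,2]>.1505)&(Q[...,2]<.160)
m=cv2.morphologyEx(m.astype(np.uint8),cv2.MORPH_OPEN,np.ones((2,2)))
k,L,st,c=cv2.connectedComponentsWithStats(m)
for i in range(1,len(st)):
  if st[i,4]>30: q=Q[L==i]; print(st[i],rect(q),np.round(q.mean(0)*1000,1),np.round(np.median(q[:,2])*1000,1))
# register silhouette: image-based. fit box outline via mask IoU
mm=((Q[...,2]>.138)&(Q[...,2]<.20)).astype(np.uint8)
# keep only bridge+boss region: model hull of box & boss
def model(cx,cy,yaw,z):
    M=np.zeros((h*8,w*8),np.uint8); a=np.radians(yaw);X=np.array([np.cos(a),np.sin(a),0]);Y=np.array([-np.sin(a),np.cos(a),0])
    pts=[np.array([cx,cy,zz])+X*i*.05+Y*j*.011 for i in(1,-1) for j in(1,-1) for zz in(z,z+.014)]
    q=np.array([(proj('side',p)-[x,y]+.5)*8 for p in pts]).astype(np.int32); cv2.fillConvexPoly(M,cv2.convexHull(q),1)
    pts=[np.array([cx+.011*np.cos(t),cy+.011*np.sin(t),zz]) for t in np.linspace(0,6.28,24) for zz in(z+.014,z+.032)]
    q=np.array([(proj('side',p)-[x,y]+.5)*8 for p in pts]).astype(np.int32); cv2.fillConvexPoly(M,cv2.convexHull(q),1)
    return cv2.resize(M.astype(np.float32),(w,h),interpolation=cv2.INTER_AREA)
from scipy.optimize import minimize
W=np.ones((h,w)); W[:28, 38:52]=0; W[:24]=0; W[:28,:45]=0  # ignore rod / screw / hand
def cost(p): return (W*(model(p[0]/1e3,p[1]/1e3,p[2],.1405+.0)-mm)**2).sum()
r=minimize(cost,[519,-240,5],method='Nelder-Mead',options=dict(initial_simplex=[[519,-240,5],[522,-240,5],[519,-236,5],[519,-240,8]])); print(r.x,r.fun)
```

```text
[ 20  24  51  19 434] (array([ 570.1, -196.7]), 211.2, 68.9, 43.1) [nan nan nan] nanTraceback (most recent call last):
  File "<stdin>", line 23, in <module>
    res = _minimize_neldermead(fun, x0, args, callback, bounds=bounds,
                               **options)
    fsim[j] = func(sim[j])
              ~~~~^^^^^^^^
    fx = function(np.copy(x), *(wrapper_args + args))
  File "<stdin>", line 22, in cost
  File "<stdin>", line 18, in model
  File "h.py", line 12, in proj
    R,t,f,cx,cy=cam(n); c=R@np.asarray(P,float)+t; return np.array([c[0]/c[2]*f+cx,c[1]/c[2]*f+cy])
                ~~~^^^
  File "h.py", line 4, in cam
    p=arm.camera_params(n); R=cv2.Rodrigues(np.array(p['rvec'],float))[0]; t=np.array(p['tvec'],float).ravel()
ValueError: time passes only in moves, steps and waits
```

```bash
sed -i 's/^def cam(n):/import functools\n@functools.lru_cache(None)\ndef cam(n):/' h.py
cat > fit.py <<'E'
from ov import *
from scipy.optimize import minimize
import sys
name,z=sys.argv[1],float(sys.argv[2]); x0=[float(v) for v in sys.argv[3:6]]
P=cloud('side',name)
x,y,w,h=250,225,90,75
Q=P[y:y+h,x:x+w]
def rmask(z0,z1):
    m=((Q[...,2]>z0)&(Q[...,2]<z1)).astype(np.uint8)
    k,L,st,c=cv2.connectedComponentsWithStats(m,connectivity=4); i=1+np.argmax(st[1:,4]); return L==i
m=rmask(z+.010,z+.0185); q=Q[m]; print('rect',m.sum(),rect(q),np.round(np.median(q[:,2])*1000,1))
mm=rmask(z-.003,z+.06).astype(np.uint8)
def hull(M,pts):
    q=np.array([(proj('side',p)-[x,y]+.5)*8 for p in pts]).astype(np.int32); cv2.fillConvexPoly(M,cv2.convexHull(q),1)
def model(cx,cy,yaw):
    M=np.zeros((h*8,w*8),np.uint8); a=np.radians(yaw);X=np.array([np.cos(a),np.sin(a),0]);Y=np.array([-np.sin(a),np.cos(a),0])
    hull(M,[np.array([cx,cy,zz])+X*i*.05+Y*j*.011 for i in(1,-1) for j in(1,-1) for zz in(z,z+.014)])
    hull(M,[np.array([cx+.011*np.cos(t),cy+.011*np.sin(t),zz]) for t in np.linspace(0,6.28,24) for zz in(z+.014,z+.030)])
    return cv2.resize(M.astype(np.float32),(w,h),interpolation=cv2.INTER_AREA)
M0=model(x0[0]/1e3,x0[1]/1e3,x0[2])>0
W=cv2.dilate(M0.astype(np.uint8),np.ones((5,5)))
# ignore everything above the boss' middle
v=proj('side',[x0[0]/1e3,x0[1]/1e3,z+.024])[1]-y; u=proj('side',[x0[0]/1e3,x0[1]/1e3,z+.024])[0]-x
W[:int(v)+1,int(u)-8:int(u)+6]=0
def cost(p): return (W*(model(p[0]/1e3,p[1]/1e3,p[2])-mm)**2).sum()
s=np.array(x0); r=minimize(cost,s,method='Nelder-Mead',options=dict(initial_simplex=[s,s+[4,0,0],s+[0,4,0],s+[0,0,4]])); print('silhouette',np.round(r.x,2),r.fun,W.sum())
im=np.load(f'pics/{name}.npz')['im']; c=cv2.resize(im[y:y+h,x:x+w,::-1],None,fx=7,fy=7,interpolation=2)
box('side',r.x[:2]/1e3,r.x[2],.1,.022,z,z+.014,c,np.array([x,y]),7,(0,0,255)); cv2.imwrite(f'pics/{name}_fit.png',c)
E
python3 fit.py s6 .1405 519 -240 5
```

```text
rect 435 (array([ 517.7, -239.8]), 100.0, 24.0, 3.6) 154.1
silhouette [ 517.7 -239.3    5.3] 21.1083984375 1054
```

View pics/s6_fit.png

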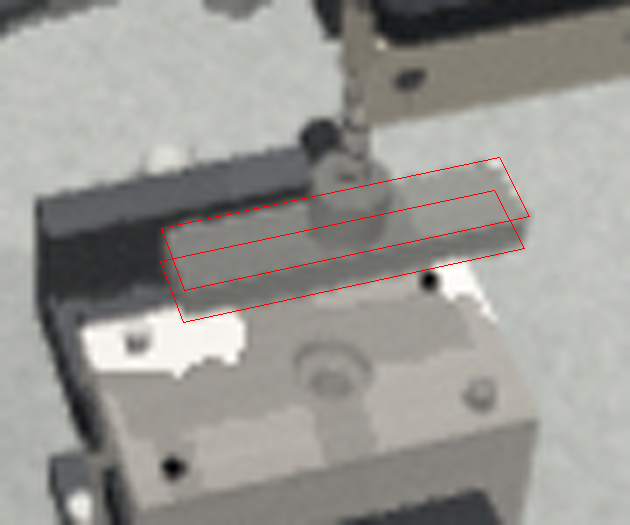

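Run:
```python
from ov import *
a=[];x,y,w,h=280,262,34,30;s=16
for nm in('s0','s6'):
  im=np.load(f'pics/{nm}.npz')['im']
  g=im[y:y+h,x:x+w,::-1].astype(np.float32); 
  c=cv2.resize(g,None,fx=s,fy=s,interpolation=cv2.INTER_CUBIC); c=np.clip((c-c.min())/(c.max()-c.min())*255,0,255).astype(np.uint8)
  a.append(c.copy())
  circ('side',(.5182,-.2400),.011,.0897,c,np.array([x,y]),s,(0,0,255))
  circ('side',(.5182,-.2400),.006,.0817,c,np.array([x,y]),s,(0,255,0))
  a.append(c)
a=[cv2.resize(k,(390,300)) for k in a]
cv2.imwrite('pics/cb.png',np.vstack([np.hstack(a[:2]),np.hstack(a[2:])]))
for px in((297.1,277.3),):print(onplane('side',*px,.0897))
```

```text
[ 0.51792437 -0.23987108  0.0897    ]
```

View pics/cb.png

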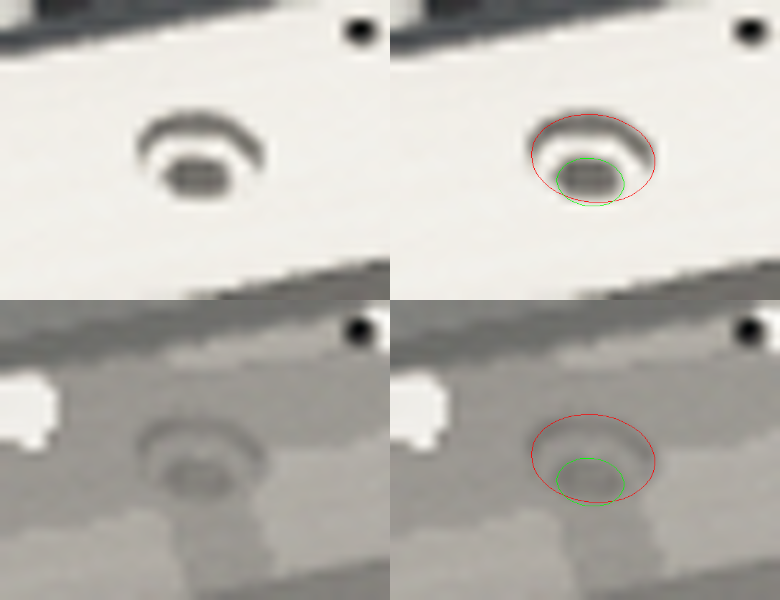

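```bash
python3 -m pendant '[[[0.0003,0,0.008],[0,0,0],0.005],[[0,0,0.01],[0,0,0],0.005],[[0,0,0.01],[0,0,0],0.005],[[0,0,0.005],[0,0,0],0.005],[[0,0,0],[0,0,0],0.005],[[0,0,0],[0,0,0],0.005]]'; python3 -c "
from h import *
delta([.516,-.2386,.175],5)
save('side','s7')"; python3 fit.py s7 .1075 517.7 -239.5 5.3
```

```text
clock: 9.88
position: [0.5159, -0.2395, 0.195]
ee_rot: [3.138, 0.137, 0.001]
force: [-0.0, 0.7, -3.5]
width: 0.153
pos [ 0.5159 -0.2395  0.195 ] yaw 4.98 z [ 4.e-04 -2.e-04 -1.e+00] F [-0.04  0.69 -3.46] T [0.047 0.031 0.002] w 0.014 t 9.88
tool shift mm [ 0.1 -0.9 20. ]
turn deg [ 0.01 -0.02 -0.02]
shift after turn [ 0.2 -0.9 20. ]
rect 424 (array([ 517.9, -241. ]), 99.7, 23.6, 4.4) 121.0
silhouette [ 518.27 -240.3     5.16] 18.283447265625 998
```

View pics/s7_fit.png

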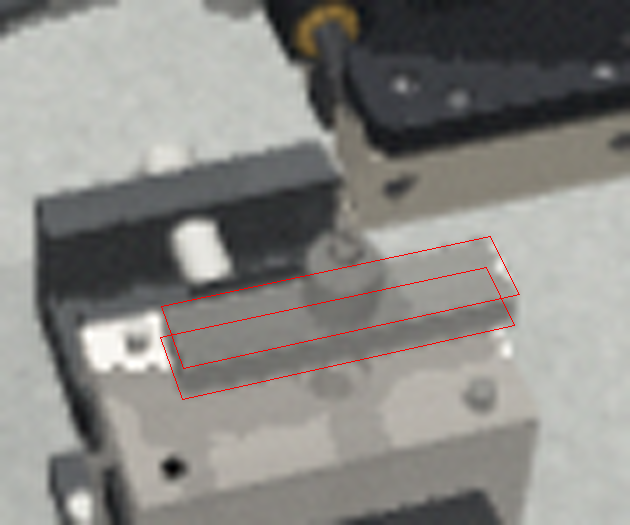

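```bash
python3 -m pendant '[[[0,-0.0009,0.004],[0,0,0],0.005],[[0,0,0.004],[0,0,0],0.005],[[0,0,0.003],[0,0,0],0.005],[[0,0,0.001],[0,0,0],0.005],[[0,0,0],[0,0,0],0.005],[[0,0,0],[0,0,0],0.005],[[0,0,0],[0,0,0],0.005]]'; python3 -c "
from h import *
delta([.516,-.2386,.175],5)
save('side','s8')"; python3 fit.py s8 .0955 517.7 -239.5 5.3
```

```text
clock: 10.8
position: [0.5157, -0.2386, 0.1828]
ee_rot: [3.139, 0.136, 0.0]
force: [0.1, 0.0, -3.9]
width: 0.152
pos [ 0.5157 -0.2386  0.1828] yaw 4.98 z [ 2.e-04 -1.e-04 -1.e+00] F [ 0.12  0.04 -3.91] T [ 0.019  0.    -0.043] w 0.0139 t 10.8
tool shift mm [0.3 0.  7.8]
turn deg [ 0.01 -0.01 -0.02]
shift after turn [0.3 0.  7.8]
rect 399 (array([ 517.7, -240. ]), 99.7, 23.5, 4.6) 108.8
silhouette [ 518.17 -239.44    4.9 ] 19.963134765625 998
```

View pics/s8_fit.png

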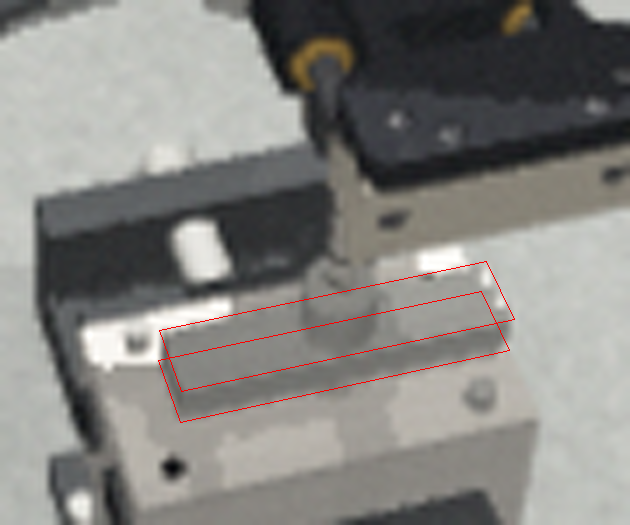

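```bash
python3 -m pendant '[[[0,0,0.001],[0,0,0],0.005],[[0,0,0.001],[0,0,0],0.005],[[0,0,0.001],[0,0,0],0.005],[[0,0,0],[0,0,0],0.005]]'; python3 -m pendant '[[[0,0,0.001],[0,0,0],0.005],[[0,0,0],[0,0,0],0.005]]';python3 -m pendant '[[[0,0,0.001],[0,0,0],0.005],[[0,0,0],[0,0,0],0.005]]'
```

```text
clock: 11.35
position: [0.5156, -0.2386, 0.1796]
ee_rot: [-3.139, -0.136, 0.0]
force: [-0.2, 0.3, -3.5]
width: 0.149
clock: 11.6
position: [0.5156, -0.2386, 0.1786]
ee_rot: [-3.139, -0.137, 0.0]
force: [0.6, -0.8, -3.9]
width: 0.148
clock: 11.85
position: [0.5157, -0.2386, 0.1777]
ee_rot: [3.139, 0.136, 0.0]
force: [0.9, 0.9, -2.5]
width: 0.15
```

```bash
python3 -m pendant '[[[0,0,0.0005],[0,0,0],0.005],[[0,0,0],[0,0,0],0.005]]'; python3 -m pendant '[[[0,0,0.0005],[0,0,0],0.005],[[0,0,0],[0,0,0],0.005]]';python3 -m pendant '[[[0,0,0.0005],[0,0,0],0.005],[[0,0,0],[0,0,0],0.005]]';python3 -m pendant '[[[0,0,0.0005],[0,0,0],0.005],[[0,0,0],[0,0,0],0.005]]'; python3 -c "
from h import *
delta([.516,-.2386,.175],5)
save('side','s9')"; python3 fit.py s9 .0897 517.7 -239.5 5.0
```

```text
clock: 12.1
position: [0.5158, -0.2386, 0.1775]
ee_rot: [3.138, 0.137, 0.001]
force: [-0.9, 0.9, 1.0]
width: 0.148
clock: 12.35
position: [0.5158, -0.2386, 0.1769]
ee_rot: [3.138, 0.137, 0.0]
force: [-0.5, 0.3, 1.7]
width: 0.151
clock: 12.6
position: [0.5157, -0.2386, 0.1762]
ee_rot: [3.139, 0.137, 0.0]
force: [-1.4, 1.0, 0.8]
width: 0.15
clock: 12.85
position: [0.5157, -0.2386, 0.1757]
ee_rot: [3.139, 0.137, 0.0]
force: [1.1, -0.8, 0.5]
width: 0.153
pos [ 0.5157 -0.2386  0.1757] yaw 4.98 z [ 1.e-04 -0.e+00 -1.e+00] F [ 1.09 -0.77  0.48] T [0.059 0.09  0.022] w 0.014 t 12.85
tool shift mm [0.3 0.  0.7]
turn deg [ 0.   -0.01 -0.02]
shift after turn [0.3 0.  0.7]
rect 412 (array([ 517.7, -240.1]), 99.4, 24.7, 4.6) 103.8
silhouette [ 513.9  -245.56    5.04] 218.39404296875 985
```

View pics/s9_fit.png

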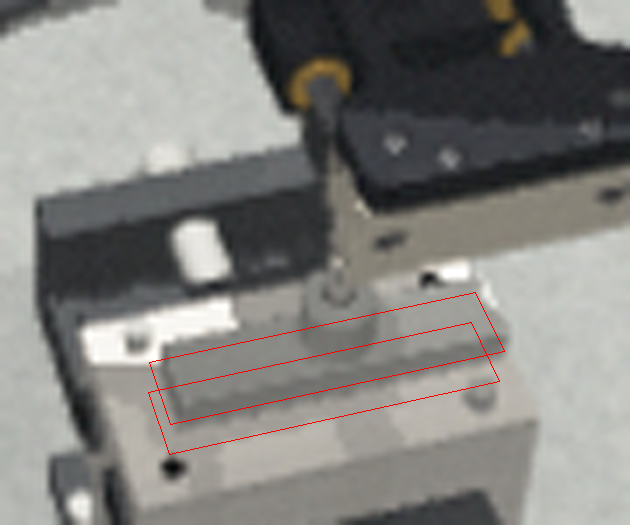

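Force reads about +1 N, so the bridge is seated: contact came at TCP z ≈ 0.1776 and the rod is now sliding. I'll feel my way down, with a stop if the force rises.

```bash
cat > ok.py <<'E'
from cell import arm; import sys
s=arm.observe(); f=s['force']; print(round(s['clock'],2),round(s['position'][2],4),[round(float(v),1) for v in f]); sys.exit(f[2]>3.6)
E
g(){ python3 ok.py; }
python3 -m pendant '[[[0,0,0.001],[0,0,0],0.005],[[0,0,0.001],[0,0,0],0.005]]' >/dev/null && g && python3 -m pendant '[[[0,0,0.001],[0,0,0],0.005],[[0,0,0.001],[0,0,0],0.005]]'>/dev/null && g && python3 -m pendant '[[[0,0,0.001],[0,0,0],0.005],[[0,0,0.0005],[0,0,0],0.005]]' >/dev/null&& g && python3 -m pendant '[[[0,0,0.0005],[0,0,0],0.005]]'>/dev/null && g && python3 -m pendant '[[[0,0,0.0005],[0,0,0],0.005]]'>/dev/null && g && python3 -m pendant '[[[0,0,0.0005],[0,0,0],0.005]]' >/dev/null&& g && python3 -m pendant '[[[0,0,0.0005],[0,0,0],0.005]]' >/dev/null&& g && python3 -m pendant '[[[0,0,0.0005],[0,0,0],0.005]]' >/dev/null&& g && python3 -m pendant '[[[0,0,0.0005],[0,0,0],0.005]]' >/dev/null&& g && python3 -m pendant '[[[0,0,0.0005],[0,0,0],0.005]]' >/dev/null&& g && python3 -m pendant '[[[0,0,0.0005],[0,0,0],0.005]]' >/dev/null&& g && python3 -m pendant '[[[0,0,0],[0,0,0],0.005]]' >/dev/null&& g
```

```text
13.15 0.1737 [0.1, 1.1, 1.5]False
```

```bash
sed -i 's/sys.exit(f\[2\]>3.6)/sys.exit(int(f[2]>3.6))/' ok.py
g(){ python3 ok.py; }
python3 -m pendant '[[[0,0,0.001],[0,0,0],0.005],[[0,0,0.001],[0,0,0],0.005]]'>/dev/null && g && python3 -m pendant '[[[0,0,0.001],[0,0,0],0.005],[[0,0,0.0005],[0,0,0],0.005]]' >/dev/null&& g && python3 -m pendant '[[[0,0,0.0005],[0,0,0],0.005]]'>/dev/null && g && python3 -m pendant '[[[0,0,0.0005],[0,0,0],0.005]]'>/dev/null && g && python3 -m pendant '[[[0,0,0.0005],[0,0,0],0.005]]' >/dev/null&& g && python3 -m pendant '[[[0,0,0.0005],[0,0,0],0.005]]' >/dev/null&& g && python3 -m pendant '[[[0,0,0.0005],[0,0,0],0.005]]' >/dev/null&& g && python3 -m pendant '[[[0,0,0.0005],[0,0,0],0.005]]' >/dev/null&& g && python3 -m pendant '[[[0,0,0.0005],[0,0,0],0.005]]' >/dev/null&& g && python3 -m pendant '[[[0,0,0.0005],[0,0,0],0.005]]' >/dev/null&& g && python3 -m pendant '[[[0,0,0],[0,0,0],0.005]]' >/dev/null&& g
```

```text
13.4 0.1717 [1.0, 0.4, 2.2]
13.65 0.1702 [1.5, 0.6, 1.4]
13.78 0.1697 [1.3, 0.6, 1.9]
13.9 0.1692 [1.0, 0.8, 1.8]
14.03 0.1687 [1.1, 0.3, 1.0]
14.15 0.1682 [0.5, 0.0, 0.4]
14.28 0.1677 [0.3, -0.4, 1.6]
14.4 0.1672 [0.8, 0.6, 1.4]
14.53 0.1667 [2.0, -0.0, 1.3]
14.65 0.1662 [1.5, 0.9, 1.1]
14.78 0.1662 [1.4, -0.1, 1.1]
```

```bash
g(){ python3 ok.py; }
python3 -m pendant '[[[0,0,0.0005],[0,0,0],0.005]]'>/dev/null && g && python3 -m pendant '[[[0,0,0.0005],[0,0,0],0.005]]'>/dev/null && g && python3 -m pendant '[[[0,0,0.0007],[0,0,0],0.005]]'>/dev/null && g && python3 -m pendant '[[[0,0,0.001],[0,0,0],0.005]]'>/dev/null && g && python3 -m pendant '[[[0,0,0.001],[0,0,0],0.005]]'>/dev/null && g && python3 -m pendant '[[[0,0,0.001],[0,0,0],0.005]]'>/dev/null && g && python3 -m pendant '[[[0,0,0.001],[0,0,0],0.005]]'>/dev/null && g && python3 -m pendant '[[[0,0,0.001],[0,0,0],0.005]]'>/dev/null && g && python3 -m pendant '[[[0,0,0.0005],[0,0,0],0.005]]'>/dev/null && g && python3 -m pendant '[[[0,0,0.0005],[0,0,0],0.005]]'>/dev/null && g && python3 -m pendant '[[[0,0,0.0005],[0,0,0],0.005]]'>/dev/null && g && python3 -m pendant '[[[0,0,0.0005],[0,0,0],0.005]]'>/dev/null && g
```

```text
14.9 0.1657 [1.2, -0.2, 2.3]
15.03 0.1652 [1.7, 0.3, 1.4]
15.15 0.1645 [1.0, 1.0, 1.0]
15.28 0.1635 [1.5, 0.5, 1.1]
15.4 0.1625 [-0.3, 0.1, 1.5]
15.53 0.1615 [2.3, 0.7, 1.1]
15.65 0.1605 [2.2, 0.2, 2.1]
15.78 0.1595 [1.6, 0.5, 1.7]
15.9 0.159 [1.7, 0.7, 1.3]
16.02 0.1585 [1.5, 0.4, 1.5]
16.15 0.158 [2.3, 0.6, 1.1]
16.27 0.1575 [1.7, -0.1, 0.7]
```

```bash
g(){ python3 ok.py; }
python3 -m pendant '[[[0,0,0.0005],[0,0,0],0.005]]'>/dev/null && g && python3 -m pendant '[[[0,0,0.0005],[0,0,0],0.005]]'>/dev/null && g && python3 -m pendant '[[[0,0,0.0005],[0,0,0],0.005]]'>/dev/null && g && python3 -m pendant '[[[0,0,0.0005],[0,0,0],0.005]]'>/dev/null && g && python3 -m pendant '[[[0,0,0.0005],[0,0,0],0.005]]'>/dev/null && g && python3 -m pendant '[[[0,0,0.0005],[0,0,0],0.005]]'>/dev/null && g && python3 -m pendant '[[[0,0,0.0005],[0,0,0],0.005]]'>/dev/null && g && python3 -m pendant '[[[0,0,0.0005],[0,0,0],0.005]]'>/dev/null && g && python3 -m pendant '[[[0,0,0.0005],[0,0,0],0.005]]'>/dev/null && g && python3 -m pendant '[[[0,0,0.0005],[0,0,0],0.005]]'>/dev/null && g && python3 -m pendant '[[[0,0,0.0005],[0,0,0],0.005]]'>/dev/null && g && python3 -m pendant '[[[0,0,0.0005],[0,0,0],0.005]]'>/dev/null && g && python3 -m pendant '[[[0,0,0.0005],[0,0,0],0.005]]'>/dev/null && g && python3 -m pendant '[[[0,0,0.0005],[0,0,0],0.005]]'>/dev/null && g && python3 -m pendant '[[[0,0,0.0005],[0,0,0],0.005]]'>/dev/null && g && python3 -m pendant '[[[0,0,0.0005],[0,0,0],0.005]]'>/dev/null && g && python3 -m pendant '[[[0,0,0.0005],[0,0,0],0.005]]'>/dev/null && g && python3 -m pendant '[[[0,0,0.0005],[0,0,0],0.005]]'>/dev/null && g && python3 -m pendant '[[[0,0,0.0005],[0,0,0],0.005]]'>/dev/null && g && python3 -m pendant '[[[0,0,0.0005],[0,0,0],0.005]]'>/dev/null && g && python3 -m pendant '[[[0,0,0.0005],[0,0,0],0.005]]'>/dev/null && g
```

```text
16.4 0.1571 [1.7, 1.3, 0.3]
16.52 0.1565 [2.2, 1.7, 1.2]
16.65 0.156 [1.9, 0.3, 1.7]
16.77 0.1555 [1.3, 0.7, 1.5]
16.9 0.155 [2.5, 0.6, 1.9]
17.02 0.1545 [1.9, 0.3, 0.7]
17.15 0.154 [2.0, 0.7, 0.1]
17.27 0.1535 [2.1, 0.7, 1.6]
17.4 0.153 [2.6, 0.2, 1.3]
17.52 0.1525 [1.7, 1.9, 2.0]
17.65 0.1522 [0.9, 1.7, 6.5]
```

```bash
g(){ python3 ok.py; }
python3 -m pendant '[[[0,0,0],[0,0,0],0.005]]'>/dev/null; g;python3 -m pendant '[[[0,0,0],[0,0,0],0.005]]'>/dev/null; g
```

```text
17.77 0.1522 [0.4, 2.4, 5.0]
17.9 0.1522 [0.7, 1.1, 4.9]
```

```bash
g(){ python3 ok.py; }
python3 -m pendant '[[[0,0,0.0002],[0,0,0],0.005]]'>/dev/null; g;python3 -m pendant '[[[0,0,0],[0,0,0],0.005]]'>/dev/null; g;python3 -m pendant '[[[0,0,0],[0,0,0],0.005]]'>/dev/null; g
```

```text
18.02 0.1522 [-0.1, 1.6, 9.1]
18.15 0.1522 [0.7, 0.4, 6.5]
18.27 0.1522 [0.5, 0.8, 6.2]
```

```bash
g(){ python3 ok.py; }
python3 -m pendant '[[[0,0,0.0002],[0,0,0],0.005]]'>/dev/null; g;python3 -m pendant '[[[0,0,0],[0,0,0],0.005]]'>/dev/null; g;for i in 1 2 3 4 5 6 7 8 9 10 11; do python3 -m pendant '[[[0,0,0],[0,0,0],0.005]]'>/dev/null; g; done
```

```text
18.4 0.1521 [-0.7, 1.2, 9.3]
18.52 0.1521 [0.1, 0.6, 8.4]
18.65 0.1521 [-0.9, 2.0, 8.8]
18.77 0.1522 [0.1, 1.4, 7.3]
18.9 0.1521 [0.1, 1.7, 9.0]
19.02 0.1521 [0.2, 2.0, 7.9]
19.15 0.1521 [0.4, 1.3, 8.5]
19.27 0.1521 [0.2, 1.5, 8.8]
19.4 0.1521 [0.0, 0.9, 8.8]
19.52 0.1521 [0.9, 1.6, 8.6]
19.65 0.1521 [-0.7, 1.6, 8.3]
19.77 0.1521 [0.8, 1.3, 8.4]
19.9 0.1521 [0.1, 1.0, 6.8]
```

```bash
python3 -m pendant '[[[0,0,-0.0003],[0,0,0],0.005],[[0,0,0],[0,0,0],0.018],[[0,0,0],[0,0,0],0.025],[[0,0,0],[0,0,0],0.035],[[0,0,0],[0,0,0],0.045],[[0,0,0],[0,0,0],0.05],[[0,0,0],[0,0,0],0.05]]'; python3 ok.py; python3 -c "
from h import *
save('side','s10')
im=np.load('pics/s10.npz')['im'];cv2.imwrite('pics/s10c.png',cv2.resize(im[195:295,250:340,::-1],None,fx=6,fy=6,interpolation=2))"
```

```text
clock: 20.78
position: [0.5157, -0.2386, 0.1519]
ee_rot: [3.139, 0.137, 0.0]
force: [-0.0, 1.0, 0.0]
width: 0.542
20.77 0.1519 [-0.0, 1.0, 0.0]
```

View pics/s10c.png

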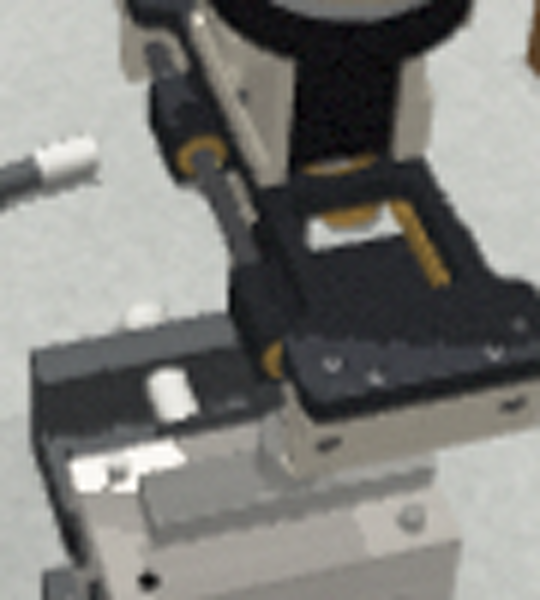

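Released, and the bridge looks flat. I'll rise straight up.

```bash
python3 -m pendant '[[[0,0,-0.005],[0,0,0],0.05],[[0,0,-0.015],[0,0,0],0.05],[[0,0,-0.03],[0,0,0],0.05],[[0,0,-0.03],[0,0,0],0.05],[[0,0,-0.03],[0,0,0],0.05],[[0,0,-0.03],[0,0,0],0.05],[[0,0,0],[0,0,0],0.05],[[0,0,0],[0,0,0],0.05]]'; python3 ok.py
python3 - <<'E'
from ov import *
save('side','s11')
im=np.load('pics/s11.npz')['im'];cv2.imwrite('pics/s11c.png',cv2.resize(im[200:300,245:345,::-1],None,fx=6,fy=6,interpolation=2))
P=cloud('side','s11')[225:300,250:340]
for z0,z1,l in((.0985,.108,'bridge'),(.135,.175,'grip')):
  m=((P[...,2]>z0)&(P[...,2]<z1)).astype(np.uint8); k,L,st,c=cv2.connectedComponentsWithStats(m,connectivity=4)
  i=1+np.argmax(st[1:,4]); q=P[L==i]; print(l,len(q),rect(q),np.round([np.median(q[:,2])*1000,q[:,2].max()*1000],1))
  if l=='bridge': q=q[abs(q[:,2]-.1038)<.003]; A=np.c_[q[:,:2],np.ones(len(q))]; print('slope',np.linalg.lstsq(A,q[:,2],rcond=None)[0])
E
```

```text
clock: 21.82
position: [0.5155, -0.2385, 0.2922]
ee_rot: [3.138, 0.136, 0.0]
force: [-0.2, -0.1, -0.9]
width: 0.541
21.82 0.2922 [-0.2, -0.1, -0.9]
bridge 432 (array([ 518.1, -239.9]), 100.2, 24.1, 5.6) [103.6 107.9]
slope [0.00036882 0.00390499 0.10452719]
grip 99 (array([ 516.7, -243.8]), 24.3, 9.7, -3.2) [165.5 174.9]
```

View pics/s11c.png

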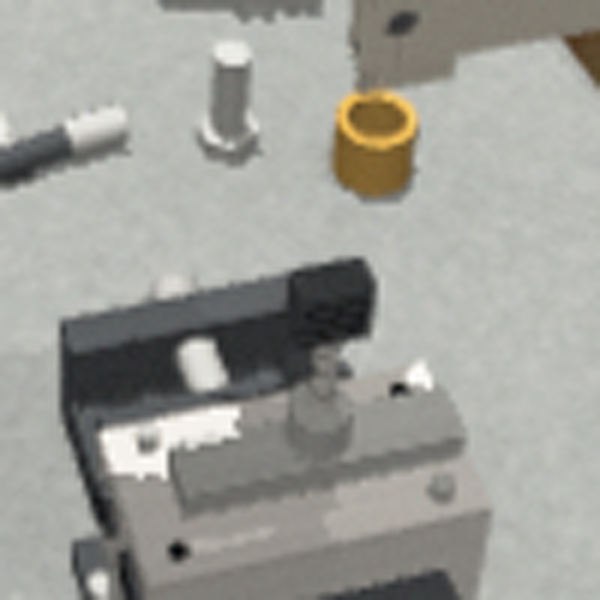

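View pics/s11.png

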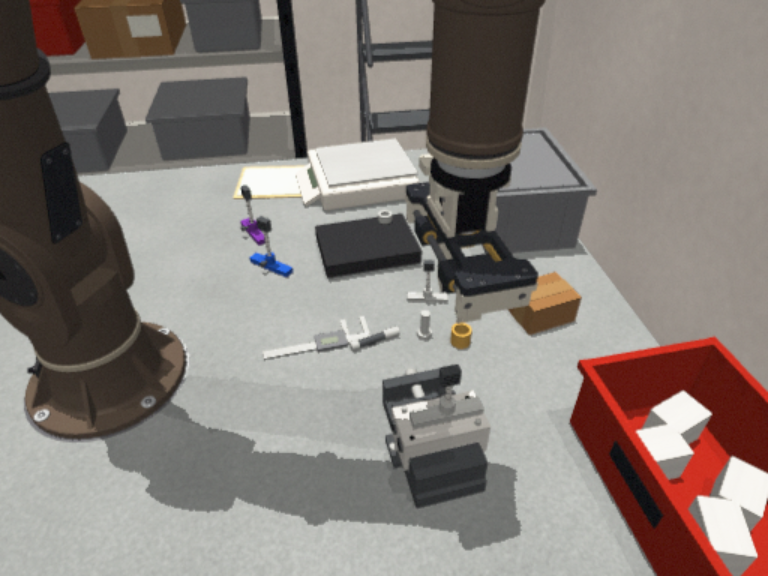

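Run:
```python
from h import *
P=cloud('side','s11')[225:300,250:340]
m=((P[...,2]>.15)&(P[...,2]<.2)).astype(np.uint8); k,L,st,c=cv2.connectedComponentsWithStats(m,connectivity=4)
i=1+np.argmax(st[1:,4]); q=P[L==i]; t=q[q[:,2]>.180]; print(len(q),np.percentile(q[:,2],[2,50,98]),rect(t),np.median(t[:,2]))
```

```text
201 [0.15231    0.17912643 0.18583565] (array([ 517.3, -239.7]), 25.9, 15.1, 0.6) 0.18401860578716608
```

The grip top is at z = 0.184 (0.1846 expected), so the rod is still about 25 mm down. The bridge is level.

```bash
python3 -c "
from cell import arm
print(arm.sign_off())"
```

```text
the job is handed in; nothing more can be done
None
```

The gauge is standing on the valve block with its bridge flat and its rod on the bottom of the bore. I handed the job in at about 22 s.

**What I did:** I lifted the gauge off the granite plate by its thumb grip and set the bridge on the block over the counterbored hole. I then slid the rod down in guarded 0.5–1 mm steps. It passed the shoulder level without a stop and bottomed at TCP z ≈ 0.152. I held it at about 8.4 N on the wrist for 1.5 s, which I estimate as about 7 N on the bore floor. Then I released it and backed straight up.

**Bore depth:** the rod reads about 25.4 mm, which makes the bore about 23.4 mm deep. The seating height was found by feel, so allow about 0.5 mm either way.

**Last checks (side camera):**

| Check | Result |
|---|---|
| Bridge position | (518.1, -239.9) mm; bore at about (518, -239.7) mm |
| Bridge tilt | at most 0.004 rad |
| Thumb grip top | z = 0.184 m; 0.1846 m expected with the rod on the bottom |
| Bystanders | the ones in view look unmoved; the carton is partly hidden behind the arm |
| Gripper | open, 140 mm above its release height |

**What disagreed or fell short:**
- The side camera reads about 2 mm off the robot's own frame in x. I aligned the gauge to the bore in the same camera view so this cancels.
- One silhouette fit, with the bridge already on the block, failed because it ran into the block. I discarded it.
- The top camera was partly blocked by the arm and I did not use it for the final checks.

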